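# Sort the mixed handful by the sink

## Robot

A 6-joint arm with a two-finger parallel gripper is mounted at the origin on a cart in front of the work surface, level with it; the furniture and walls round the work are solid. World frame = base frame: x ahead of the robot, y to its left, z up, the work surface at z = 0. Lengths are in m, angles in rad, forces in N, time in s.
With the tool pointing down it reaches from about 0.4 to 0.825 m from the base axis. Payload 7 kg.
Tool frame: the origin (TCP) lies on the centre line of the jaws, within the pads' length; the fingertips stand arm.tip_reach ahead of it and the grasp point (between the pads) lies 5 mm behind it (arm.tip_reach is the distance from the TCP to the fingertips, in m); z points along the fingers, y is the line along which they close (so a half turn about z gives the same grasp; the last joint's range is limited). The gripper opens to 88 mm and grips with 3 to 60 N. Pads are 19 mm wide; open, the fingers measure 130 mm over their backs; the gripper's body (78 mm by 193 mm) begins 47 mm behind the grasp point.
Start: joints at [1.524, 0.359, 0.012, 0, -1.224, -0.288], TCP at [0.222, 0.637, 0.22] pointing down, gripper open.
Joint ranges: [-3.07, 3.07], [-1.43, 2.12], [-1.02, 1.25], [-3.03, 1.67], [-3.05, -0], [-3.03, 3.03]. Speed limits (rad/s): [2.39, 2.39, 3.01, 3.14, 3.14, 3.14].

## Interface

Orientations are given as [roll, pitch, yaw] about the fixed x, y, z axes, in that order (R = Rz(yaw) Ry(pitch) Rx(roll)).
In Python, from station import status, optics, order, arm gives the robot as it stands. The module is installed in compiled form; this text tells all that it offers.
- The arm moves only by the shell command python3 -m jog 'ROWS' [FORCE]. ROWS is JSON, a list of rows, each a list of 3 entries, a list of its own where there are three numbers: the gripper command: -1 is shut, 1 is fully open, values between are in proportion, then the shift along the tool's x, y, z in mm, then the turn about the tool's z in rad. A call has 1 to 20 rows; each row is the pose to reach, as a shift and turn from the pose commanded when the call began, along the tool's axes at that moment; what a row does not reach only later rows make up. A row lasts 1/8 s, in which the tool goes at most 62.5 mm and 10.7 degrees, less where a joint would pass 70% of its speed; a pose out of reach is approached as far as the arm can. A call with a gripper value outside its range is refused whole. The fingers move at their own pace and stop on an object; FORCE is the grip in N (left out, the last holds). Time passes only in rows, so rows that repeat a pose let the fingers close. It gives the time, the measured TCP pose, the force, the opening and the grip force at its end, in the units of the state.
- status.get_state(): the state, without advancing time (a new reading comes with each control period).
- optics.grab_frame(name): name is "scene" or "top" or "wrist"; returns a dict with "color" (420x560x3 uint8, red, green, blue), "mtx" (3x3 intrinsics, pixels), "cam_to_world" (4x4, takes a point from camera to world coordinates). Camera axes: x right, y down, z forward; pixel columns grow to the right and rows downward; lengths in m; the calibration is good to about 2 mm. A picture is of the moment at which its call begins. There is no depth.
- order.job_done(): hands the job in; it is judged then, once.
The state is a dict: "t": time; "q": joint angles; "qd": joint speeds; "joint_efforts": joint torques, N m; "eef_pos": TCP position; "ee_rot": TCP orientation; "force": force on the tool from outside, world axes, zero at the start; "moment": the same for the moment, N m; "width": finger opening in m; "gripper_force": force on a finger pad.
Only numpy, scipy, OpenCV 4.12 (cv2) and the standard library are available. Lean on these libraries where they do the work, as an engineer would, in place of code of your own. Each camera call takes 0.05 s, during which the arm holds its last target. There are 200 camera calls.

## Task

Sort the five loose things that stand in a row along the front of the worktop: the breakfast things (egg cup and salt shaker) go in the oblong wooden tray, one in each of its two bays, the odds and ends (candle stub and cotton reel) go in the round metal dish, one on each side of its bar, and the bar of soap goes flat on the ribs of the oblong white soap dish. Either bay of a pair will do; stand everything upright on the floor of its bay, not on a wall or rim, and let go of it. Leave the small flat red-lidded tin behind the row where it is.

Things in the scene. Friction and masses are not known exactly. Their poses are not given: they have to be found in the camera images.
- egg_cup_mid (a point): Cream egg cup, 49 mm across at the bowl, 60 mm tall, standing on its foot. The point is on its axis, half-way up (30 mm above its underside), at the narrow stem; the bowl, to be pinched from above, spans 35 to 60 mm above the underside. z up. Loose, about 60 g.
- salt_shaker_mid (a point): White cylindrical salt shaker with a grey cap, 42 mm across, 74 mm tall, standing. The point is on its axis, half-way up (37 mm above its underside). The 42 mm body is 56 mm tall, the cap above it 32 mm across. z up. Loose, about 90 g.
- soap_bar_mid (a point): Bar of yellow soap lying flat, 52 mm along its x, 82 mm along its y, 26 mm thick. The point is at its centre (13 mm above its underside). z up. At the start its long side lies roughly along world y (within 0.3 rad). Grasp across the 52 mm. Loose, about 120 g. Any other soap on the window side of the sink is part of the room.
- candle_stub_mid (a point): Stub of a white candle standing upright, 22 mm across, wax 44 mm tall, with a thin wick on top to 51 mm. The point is on its axis, 22 mm above its underside. z up. Loose, light.
- cotton_reel_mid (a point): Wooden cotton reel wound with thread, standing on end, 34 mm across, 44 mm tall. The point is on its axis, half-way up (22 mm above its underside). z up. Loose, light.
- wood_tray: Low oblong wooden tray, fixed to the worktop, 112 mm along its x, 170 mm along its y; walls 8 mm thick, top edge 16 mm above the worktop. Origin: centre of its underside. Its floor is 5 mm above the origin. A divider 6 mm thick (14 mm high) at y = 0 makes two bays, each 96 mm in x and 74 mm in y, with centres at y = +40 and y = -40 mm. Yaw within 0.2 rad of the world axes.
- round_dish: Low round metal dish, fixed to the worktop, 156 mm across the rim (inner floor about 132 mm across), rim 16 mm above the worktop. Origin: centre of its underside. Its floor is 5 mm above the origin. A thin upright bar 4 mm thick (top 14 mm above the worktop) runs along its x through the centre and parts it into two halves, at +y and -y; a place 35 mm from the bar (y = +35 or -35 mm, x = 0) is the middle of a half. Yaw within 0.2 rad.
- soap_dish: Low oblong white ceramic soap dish, fixed to the worktop, 120 mm along its x, 140 mm along its y; walls 5 mm thick, 12 mm high; seven low ribs along its x whose tops lie 9 mm above the worktop carry the soap. Origin: centre of its underside. Yaw within 0.2 rad.
- salve_tin: Bystander: small flat round tin with a dark red lid, 50 mm across, 18 mm tall, standing behind the row, between the trays, in front of a fixed dark green box (160 mm tall) to keep clear of. Origin: centre of its underside. Not to be moved.

How it is judged:
At the end, for the whole second after the job is handed in: Egg cup and salt shaker in different bays of the wooden tray, candle stub and cotton reel in different halves of the round dish, soap on the ribs of the soap dish; each upright within 0.15 rad, at floor height (-4 to +6 mm), at rest (z of egg_cup_mid in the frame of wood_tray between 0.031 and 0.041 m and angle between each of egg_cup_mid, salt_shaker_mid, candle_stub_mid, cotton_reel_mid, soap_bar_mid's own z axis and vertical below 0.15 rad and linear speed of each of egg_cup, salt_shaker, candle_stub, cotton_reel, soap_bar below 0.02 m/s and x of egg_cup_mid in the frame of wood_tray between -0.048 and 0.048 m and y of egg_cup_mid in the frame of wood_tray between -0.077 and 0.077 m and z of salt_shaker_mid in the frame of wood_tray between 0.038 and 0.048 m and x of salt_shaker_mid in the frame of wood_tray between -0.048 and 0.048 m and y of salt_shaker_mid in the frame of wood_tray between -0.077 and 0.077 m and ((y of egg_cup_mid in the frame of wood_tray above 0.008 m and y of salt_shaker_mid in the frame of wood_tray below -0.008 m) or (y of salt_shaker_mid in the frame of wood_tray above 0.008 m and y of egg_cup_mid in the frame of wood_tray below -0.008 m)) and z of candle_stub_mid in the frame of round_dish between 0.023 and 0.033 m and horizontal distance between each of candle_stub_mid, cotton_reel_mid and round_dish below 0.072 m and z of cotton_reel_mid in the frame of round_dish between 0.023 and 0.033 m and ((y of candle_stub_mid in the frame of round_dish above 0.008 m and y of cotton_reel_mid in the frame of round_dish below -0.008 m) or (y of cotton_reel_mid in the frame of round_dish above 0.008 m and y of candle_stub_mid in the frame of round_dish below -0.008 m)) and z of soap_bar_mid in the frame of soap_dish between 0.018 and 0.028 m and x of soap_bar_mid in the frame of soap_dish between -0.04 and 0.04 m and y of soap_bar_mid in the frame of soap_dish between -0.055 and 0.055 m); the robot touches nothing.
It fails at once if the red-lidded tin is shoved by more than 20 mm (distance of salve_tin from where it was at the start of the episode above 0.02 m).
It also fails if it takes over 128 s, if anything falls off the work surface, if the arm or the gripper's body presses on something with over 40 N, if the wrist force passes 120 N, or if a joint passes its speed limit or range.

## Working session

There is one attempt and no reset: what is moved stays moved. The work goes in short steps, Python scripts to look and compute and a shell command to move; the robot and the scene stay as the last step left them, time stands still between calls to the robot, and variables do not carry over. Pictures are saved under pics/ and viewed, at most 14 in all, crops included, and the job is handed in when it is done.

```bash
mkdir -p pics; cat > h.py <<'E'
import numpy as np, cv2, pickle
from station import status, optics, order, arm
def grab(n,tag):
    f=optics.grab_frame(n); cv2.imwrite(f'pics/{tag}.png',f['color'][:,:,::-1]); pickle.dump(f,open(f'pics/{tag}.pkl','wb')); return f
def load(tag): return pickle.load(open(f'pics/{tag}.pkl','rb'))
def ray(f,u,v):
    d=np.linalg.inv(f['mtx'])@np.array([u,v,1.]); T=np.array(f['cam_to_world']); return T[:3,3],T[:3,:3]@d
def plane(f,u,v,z):
    o,d=ray(f,u,v); return o+d*(z-o[2])/d[2]
def tri(f1,p1,f2,p2):
    o1,d1=ray(f1,*p1);o2,d2=ray(f2,*p2)
    s=np.linalg.lstsq(np.c_[d1,-d2],o2-o1,rcond=None)[0]
    a=o1+s[0]*d1;b=o2+s[1]*d2
    return (a+b)/2,np.linalg.norm(a-b)
def proj(f,p):
    T=np.linalg.inv(f['cam_to_world']); c=f['mtx']@(T[:3,:3]@np.asarray(p)+T[:3,3]); return c[:2]/c[2]
E
python3 - <<'E'
from h import *
for n in ('scene','top','wrist'):
    f=grab(n,n+'0'); print(n,np.round(f['cam_to_world'],3).tolist(),np.round(f['mtx'],1).tolist())
print(status.get_state(),arm.tip_reach)
a=[cv2.imread(f'pics/{n}0.png') for n in ('scene','top')]
E
```

```text
scene [[-0.614, -0.433, 0.66, -0.035], [-0.789, 0.316, -0.527, 0.488], [0.02, -0.844, -0.536, 0.523], [0.0, 0.0, 0.0, 1.0]] [[405.5, 0.0, 281.0], [0.0, 405.5, 208.6], [0.0, 0.0, 1.0]]
top [[-0.02, -0.995, 0.101, 0.426], [-1.0, 0.021, 0.006, 0.028], [-0.008, -0.101, -0.995, 1.156], [0.0, 0.0, 0.0, 1.0]] [[402.7, 0.0, 281.5], [0.0, 402.7, 212.3], [0.0, 0.0, 1.0]]
wrist [[-0.328, -0.904, -0.276, 0.295], [-0.945, 0.314, 0.093, 0.61], [0.002, 0.291, -0.957, 0.384], [0.0, 0.0, 0.0, 1.0]] [[309.1, 0.0, 281.6], [0.0, 309.1, 207.4], [0.0, 0.0, 1.0]]
{'t': 0.15, 'q': array([ 1.52408738e+00,  3.59228420e-01,  1.13088373e-02, -2.62633599e-04,
       -1.22410731e+00, -2.88115548e-01]), 'qd': array([-0.00092329, -0.00226448,  0.00220051,  0.00176516,  0.00087032,
       -0.00050844]), 'joint_efforts': array([-2.00790848e-03, -5.83273602e+01,  2.93292636e+01,  7.00111181e+00,
        8.78106250e-03, -1.13130031e-04]), 'eef_pos': array([0.22169754, 0.63716985, 0.21944976]), 'ee_rot': array([ 3.14034265e+00, -1.12941956e-04, -3.34913812e-01]), 'force': array([0.30657494, 0.84101043, 0.39519284]), 'moment': array([ 0.04530213, -0.04226607, -0.01297508]), 'gripper_force': 0.0, 'width': 0.08755452184221196} 0.014
```

View pics/scene0.png

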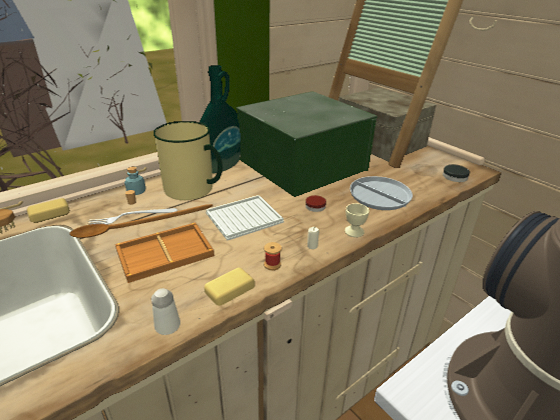

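View pics/top0.png

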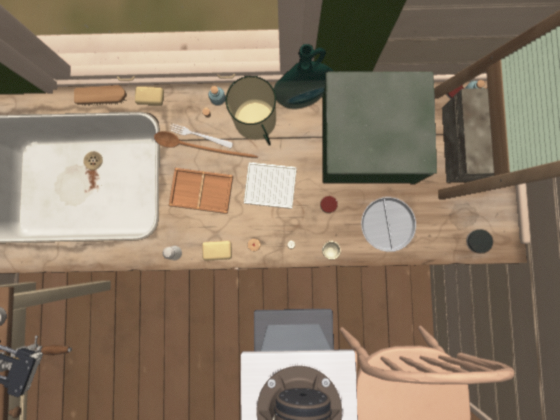

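The scene view shows the row from left to right: salt (163,300), soap (229,285), reel (272,257), candle (314,237), egg cup (357,218). The tray is at (165,250), the soap dish at (245,216), the tin at (316,203) and the round dish at (381,192). In the top view the row runs from x=172 to 332 at y≈250, and the bars in both trays lie along world x.

```bash
python3 - <<'E'
from h import *
s,t=load('scene0'),load('top0')
for n,a,b in [('salt',(162,293),(175,250)),('soap',(229,283),(217,248)),('reel',(272,248),(254,243)),('candle',(314,229),(291,243)),('egg',(357,209),(332,249)),('tray',(165,250),(201,191)),('sdish',(245,216),(270,186)),('round',(381,192),(388,224)),('tin',(316,201),(329,204))]:
    p,e=tri(s,a,t,b); print(n,np.round(p,3),round(e,4), 'r',round(np.hypot(*p[:2]),3))
E
```

```text
salt [0.444 0.334 0.059] 0.015 r 0.556
soap [0.445 0.22  0.018] 0.0008 r 0.496
reel [0.457 0.114 0.04 ] 0.002 r 0.471
candle [0.454 0.01  0.044] 0.0009 r 0.454
egg [ 0.436 -0.099  0.06 ] 0.0029 r 0.447
tray [0.61  0.267 0.01 ] 0.0026 r 0.666
sdish [0.62  0.068 0.009] 0.002 r 0.624
round [ 0.503 -0.266  0.014] 0.0014 r 0.569
tin [ 0.564 -0.1    0.017] 0.0024 r 0.573
```

View pics/wrist0.png

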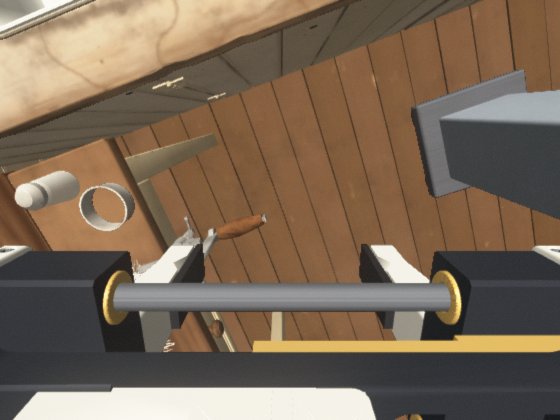

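Heights fit the text (salt is off by its poor pixel match, to be refined). The wrist view shows only floor and the fingers here, so I'll move over the row with the closing axis along world x.

```bash
python3 -m jog '[[1,[288,150,0],1.236],[1,[288,150,0],1.236],[1,[288,150,0],1.236],[1,[288,150,0],1.236],[1,[288,150,0],1.236],[1,[288,150,0],1.236],[1,[288,150,0],1.236],[1,[288,150,0],1.236],[1,[288,150,0],1.236],[1,[288,150,0],1.236],[1,[288,150,0],1.236]]' 20; python3 - <<'E'
from h import *
f=grab('wrist','w1');print(np.round(f['cam_to_world'],3).tolist())
E
```

```text
t: 1.52
eef_pos: [0.4443, 0.4014, 0.2201]
ee_rot: [3.142, -0.0, -1.57]
force: [0.1, -0.6, 0.2]
width: 0.0876
gripper_force: 0.0
[[-1.0, -0.002, -0.001, 0.443], [-0.002, 0.957, 0.291, 0.321], [0.0, 0.291, -0.957, 0.385], [0.0, 0.0, 0.0, 1.0]]
```

View pics/w1.png

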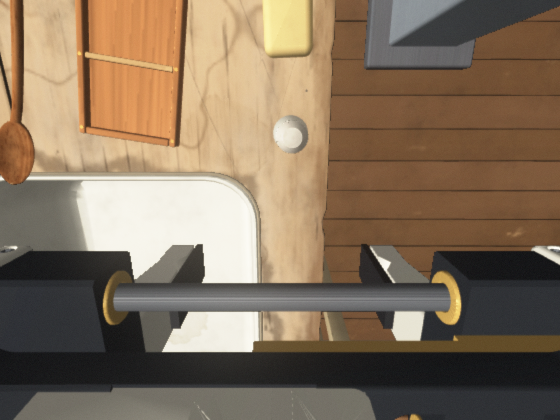

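In w1 the salt cap is at (291,132), the tray divider runs from (80,53) to (177,70), and the soap is at (287,25). Next I'll take two more wrist views along the row.

```bash
python3 -m jog '[[1,[62,0,0],0],[1,[110,0,0],0],[1,[110,0,0],0]]'; python3 -c "
from h import *
grab('wrist','w2')"; python3 -m jog '[[1,[62,0,0],0],[1,[124,0,0],0],[1,[186,0,0],0],[1,[210,0,0],0],[1,[210,0,0],0]]'; python3 -c "
from h import *
grab('wrist','w3')";python3 -m jog '[[1,[62,0,0],0],[1,[124,0,0],0],[1,[150,0,0],0],[1,[150,0,0],0]]';  python3 -c "
from h import *
grab('wrist','w4')
a=[cv2.imread(f'pics/w{i}.png')[:250] for i in (2,3,4)]
cv2.imwrite('pics/m.png',cv2.resize(np.vstack(a[:2]),None,fx=1.2,fy=1.2)[:600]);cv2.imwrite('pics/m4.png',a[2])"
```

```text
t: 1.95
eef_pos: [0.4442, 0.2887, 0.2208]
ee_rot: [-3.141, 0.0, -1.572]
force: [1.3, 1.1, 0.1]
width: 0.0877
gripper_force: 0.0
t: 2.62
eef_pos: [0.4448, 0.0805, 0.2204]
ee_rot: [-3.141, 0.0, -1.572]
force: [0.4, -0.1, 0.1]
width: 0.0877
gripper_force: 0.0
t: 3.18
eef_pos: [0.4451, -0.0691, 0.22]
ee_rot: [3.141, -0.0, -1.572]
force: [-0.2, -1.2, -0.7]
width: 0.0875
gripper_force: 0.0
```

View pics/m.png

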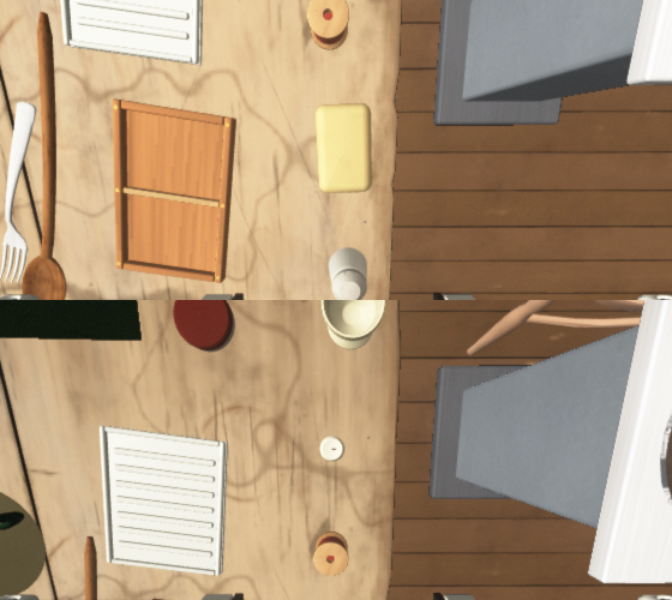

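View pics/m4.png

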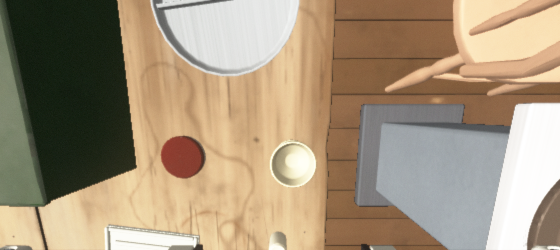

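m.png shows w2 and w3, and m4.png shows w4. The w2 points are reel (273,12), soap (286,122), salt cap (289,241) and tray divider (98,157)-(185,170). The w3 points are reel (275,214), candle (277,122) and soap dish corners (85,107), (187,118), (181,227), (90,226). In w4 the egg cup rim is at (293,163) and the tin at (182,157).

```bash
python3 - <<'E'
from h import *
w1,w2,w3,w4,t,s=[load(n) for n in ('w1','w2','w3','w4','top0','scene0')]
T=lambda n,*a:print(n,*[np.round(x,4) for x in tri(*a)])
T('salt',w1,(291,132),w2,(289,241)); T('reel',w2,(273,12.5),w3,(275,214))
# soap by mask in w1? (cut) -> w2 & scene
def soap(f,roi):
    im=cv2.cvtColor(f['color'],cv2.COLOR_RGB2HSV); m=cv2.inRange(im,(22,70,120),(35,255,255)); k=np.zeros_like(m);a,b,c,d=roi;k[b:d,a:c]=m[b:d,a:c]
    c=max(cv2.findContours(k,0,1)[0],key=cv2.contourArea); return cv2.minAreaRect(c),c
r,c=soap(w2,(240,60,330,180)); rs,cs=soap(s,(195,255,265,320)); print(r,rs)
pw=np.array([plane(w2,*p[0],.026)[:2] for p in c],np.float32); print('soap z=.026',cv2.minAreaRect(pw))
T('soap top',w2,r[0],t,(217,248)); print(cv2.minAreaRect(c))
T('candle',w3,(276.7,122.5),t,(291,243)); T('candle/scene',w3,(276.7,122.5),s,(314,229))
T('egg',w4,(293,163),s,(357,209)); T('tin',w4,(182,157),s,(316,201))
T('tray div',w2,(142,163.5),s,(165,250))
a=plane(w2,98,157,.014);b=plane(w2,185,170,.014); print('tray c',(a+b)/2,'yaw',np.arctan2(*(b-a)[[1,0]])%np.pi,np.linalg.norm(a-b))
P=[plane(w3,*p,.012) for p in [(85,107),(187,118),(181,227),(90,226)]]; print('sdish',np.round(P,3).tolist(),np.mean(P,0)); T('sd',w3,np.mean([(85,107),(187,118),(181,227),(90,226)],0),s,(245,216))
print('w1 tray div',[(np.round(plane(w1,*p,.014),4)) for p in [(80,53),(177,70)]])
for p in [(385,200),(390,248)]: print('bar',np.round(plane(t,*p,.014),4))
for p in [(388,198),(388,251),(362,224),(415,224)]: print('rim',np.round(plane(t,*p,.016),4))
print('box front base',plane(w4,135,165,0)[:2],plane(w4,120,0,0)[:2])
E
```

```text
salt [0.4349 0.3384 0.0821] 0.001
reel [0.4516 0.1139 0.0393] 0.0001
((283.6500244140625, 122.55000305175781), (70.21112060546875, 40.194664001464844), 87.87889862060547) ((229.00001525878906, 286.0), (25.93838882446289, 48.29906463623047), 63.43495178222656)
soap z=.026 ((0.4406270980834961, 0.21979723870754242), (0.04500493407249451, 0.0761433020234108), 2.123220920562744)
soap top [0.4427 0.2184 0.0244] 0.0037
((283.6500244140625, 122.55000305175781), (70.21112060546875, 40.194664001464844), 87.87889862060547)
candle [0.4514 0.0102 0.0488] 0.0048
candle/scene [0.4501 0.0109 0.0457] 0.003
egg [ 0.434  -0.0978  0.0611] 0.005
tin [ 0.5632 -0.099   0.017 ] 0.0027
tray div [0.614  0.2672 0.0081] 0.0003
tray c [0.6116762  0.26647297 0.014     ] yaw 2.989359556039659 0.10394779665973984
sdish [[0.67, -0.007, 0.012], [0.554, 0.006, 0.012], [0.573, 0.14, 0.012], [0.69, 0.139, 0.012]] [0.62182657 0.06962004 0.012     ]
sd [0.6239 0.0667 0.0068] 0.0001
w1 tray div [array([0.6631, 0.2589, 0.014 ]), array([0.5591, 0.2758, 0.014 ])]
bar [ 0.5716 -0.2608  0.014 ]
bar [ 0.4349 -0.2686  0.014 ]
rim [ 0.5769 -0.269   0.016 ]
rim [ 0.4266 -0.2621  0.016 ]
rim [ 0.5042 -0.1921  0.016 ]
rim [ 0.5011 -0.3418  0.016 ]
box front base [ 0.62710761 -0.08757044] [ 0.61858419 -0.26651152]
```

```bash
python3 - <<'E'
from h import *
for n,w,p,z in [('egg','w4',(293,163),.06),('salt','w1',(291,132),.074),('salt','w2',(289,241),.074),('reel','w2',(273,12.5),.044),('reel','w3',(275,214),.044),('cand','w3',(276.7,122.5),.045)]: print(n,np.round(plane(load(w),*p,z),4))
print(status.get_state()['eef_pos'])
E
```

```text
egg [ 0.432  -0.0992  0.06  ]
salt [0.4342 0.3388 0.074 ]
salt [0.4352 0.3418 0.074 ]
reel [0.4514 0.1152 0.044 ]
reel [0.4516 0.1124 0.044 ]
cand [0.4491 0.0098 0.045 ]
[ 0.44514195 -0.06839863  0.22001568]
```

```bash
python3 -m jog '[[1,[30,13,0],0],[1,[30,13,60],0],[1,[30,13,110],0],[1,[30,13,150],0],[1,[30,13,178],0],[1,[30,13,178],0],[-1,[30,13,178],0],[-1,[30,13,178],0],[-1,[30,13,178],0],[-1,[30,13,178],0],[-1,[30,13,178],0],[-1,[30,13,178],0]]' 12
```

```text
t: 4.72
eef_pos: [0.4319, -0.0988, 0.0425]
ee_rot: [-3.141, -0.0, -1.571]
force: [0.8, 0.2, 3.1]
width: 0.0476
gripper_force: 12.0
```

```bash
python3 -m jog '[[-1,[0,0,-40],0],[-1,[0,0,-90],0],[-1,[0,0,-118],0],[-1,[-40,-21,-118],0],[-1,[-85,-45,-118],0],[-1,[-130,-70,-118],0],[-1,[-175,-94,-118],0],[-1,[-220,-118,-118],0],[-1,[-265,-142,-118],0],[-1,[-300,-160,-118],0],[-1,[-326,-174,-118],0],[-1,[-326,-174,-118],0],[-1,[-326,-174,-80],0],[-1,[-326,-174,-45],0],[-1,[-326,-174,-20],0],[-1,[-326,-174,-10],0],[-1,[-326,-174,-6],0],[-1,[-326,-174,-6],0]]'
```

```text
t: 6.98
eef_pos: [0.6059, 0.2273, 0.0489]
ee_rot: [-3.141, 0.0, -1.571]
force: [-0.4, -0.0, -1.1]
width: 0.0473
gripper_force: 12.0
```

```bash
python3 -m jog '[[-1,[0,0,1],0],[0.6,[0,0,1],0],[0.6,[0,0,1],0],[0.6,[0,0,1],0],[0.6,[0,0,-25],0],[0.6,[0,0,-60],0],[0.6,[0,0,-110],0],[1,[-30,45,-110],0],[1,[-60,90,-110],0],[1,[-90,135,-110],0],[1,[-113,171,-110],0],[1,[-113,171,-110],0],[1,[-113,171,-110],0]]'; python3 -c "
from h import *
grab('wrist','w5')"
```

```text
t: 8.6
eef_pos: [0.4346, 0.3404, 0.1584]
ee_rot: [-3.141, 0.0, -1.57]
force: [-0.1, -0.2, 0.1]
width: 0.0876
gripper_force: 0.0
```

View pics/w5.png

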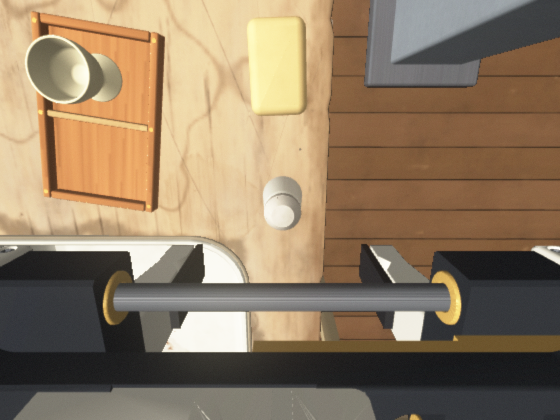

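The egg cup stands upright in the far bay, with its foot at (103,80). The salt cap at (283,213) lies on the jaw line, so I'll descend and grip it.

```bash
python3 -m jog '[[1,[0,0,40],0],[1,[0,0,80],0],[1,[0,0,118],0],[1,[0,0,118],0],[-1,[0,0,118],0],[-1,[0,0,118],0],[-1,[0,0,118],0],[-1,[0,0,118],0],[-1,[0,0,118],0],[-1,[0,0,118],0],[-1,[0,0,118],0]]' 15
```

```text
t: 10.02
eef_pos: [0.4345, 0.3402, 0.0403]
ee_rot: [-3.142, -0.0, -1.571]
force: [-0.4, -0.5, 1.7]
width: 0.0323
gripper_force: 14.9
```

```bash
python3 -c "
from h import *
a=grab('wrist','w6')['color'];b=grab('scene','s6')['color'];print(status.get_state()['width'])
cv2.imwrite('pics/m6.png',np.hstack([a[100:400,130:430],cv2.resize(b[200:350,80:280],None,fx=2,fy=2)])[:,:,::-1])"
```

```text
0.03180357463602497
```

View pics/m6.png

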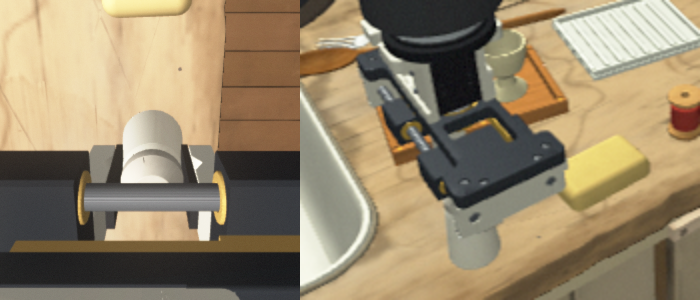

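The salt shaker is between the fingers, but the opening of 32 mm is less than its 42 mm body. Before lifting, I'll check its axis position from the base and the cap.

```bash
python3 - <<'E'
from h import *
s,s0,w5,w6=load('s6'),load('scene0'),load('w5'),load('w6')
a=w5['color'][150:250,230:340];b=w6['color'][190:330,220:340]; c=s0['color'][275:345,130:200]; d=s['color'][290:350,130:200]
R=lambda i:cv2.resize(i,(380,290),interpolation=cv2.INTER_CUBIC)
cv2.imwrite('pics/m7.png',np.vstack([np.hstack([R(a),R(b)]),np.hstack([R(c),R(d)])])[:,:,::-1])
for z in (.0,.026,.056,.074):
    print(z,[np.round(proj(f,(.4345,.340,z)),1) for f in (s0,w5,w6)])
E
```

```text
0.0 [array([170.5, 324.7]), array([280.7, 190.7]), array([280.2, 230.8])]
0.026 [array([168.4, 313.6]), array([280.7, 196.9]), array([280. , 245.8])]
0.056 [array([166. , 300.1]), array([280.6, 205.6]), array([279.7, 268.7])]
0.074 [array([164.4, 291.7]), array([280.5, 211.6]), array([279.5, 286.7])]
```

View pics/m7.png

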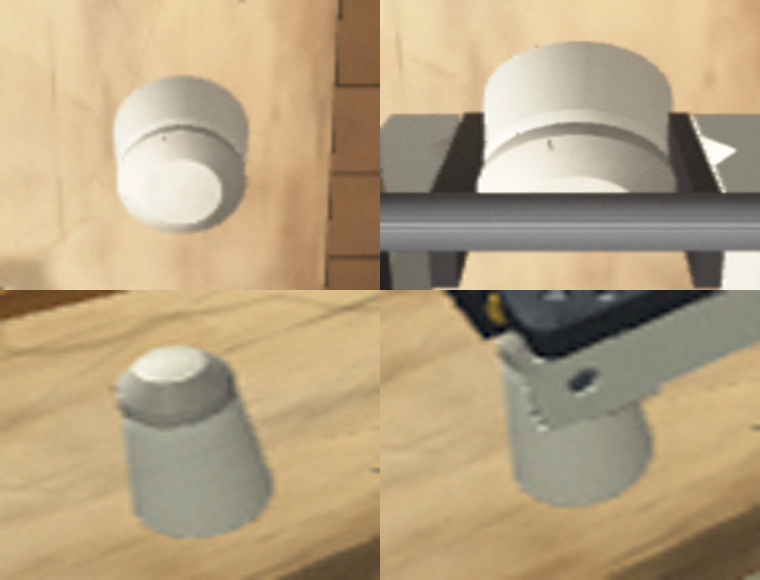

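The shaker body tapers visibly, from about 42 mm at the base to about 32 mm under the cap. The axis projects where predicted, so the grasp is central and good. Next I'll carry it to the near bay.

```bash
python3 -m jog '[[-1,[0,0,-40],0],[-1,[0,0,-90],0],[-1,[0,0,-118],0],[-1,[6,-36,-118],0],[-1,[12,-73,-118],0],[-1,[18,-110,-118],0],[-1,[24,-146,-118],0],[-1,[30,-183,-118],0],[-1,[30,-183,-118],0],[-1,[30,-183,-80],0],[-1,[30,-183,-45],0],[-1,[30,-183,-20],0],[-1,[30,-183,-10],0],[-1,[30,-183,-6],0],[-1,[30,-183,-6],0]]' 20
```

```text
t: 12.0
eef_pos: [0.6178, 0.3106, 0.0469]
ee_rot: [-3.141, 0.001, -1.571]
force: [0.2, 0.3, -0.7]
width: 0.032
gripper_force: 19.9
```

```bash
python3 -m jog '[[-1,[0,0,1],0],[0.4,[0,0,1],0],[0.4,[0,0,1],0],[0.4,[0,0,1],0],[0.4,[0,0,-25],0],[0.4,[0,0,-60],0],[0.4,[0,0,-110],0],[1,[25,45,-110],0],[1,[50,90,-110],0],[1,[75,135,-110],0],[1,[91,176,-110],0],[1,[91,176,-70],0],[1,[91,176,-30],0],[1,[91,176,5],0],[1,[91,176,28],0],[1,[91,176,28],0]]'; python3 -m jog '[[-1,[0,0,0],0],[-1,[0,0,0],0],[-1,[0,0,0],0],[-1,[0,0,0],0],[-1,[0,0,0],0],[-1,[0,0,0],0]]' 25
```

```text
t: 14.0
eef_pos: [0.4407, 0.2183, 0.0169]
ee_rot: [3.139, -0.003, -1.571]
force: [-0.3, 0.8, 0.6]
width: 0.0876
gripper_force: 0.0
t: 14.75
eef_pos: [0.4426, 0.2198, 0.0193]
ee_rot: [-3.14, 0.001, -1.57]
force: [4.4, -2.3, 6.8]
width: 0.0333
gripper_force: 3.8
```

```bash
python3 -c "
from h import *
print(status.get_state()['width'],status.get_state()['gripper_force'])
a=grab('wrist','w8')['color'];b=grab('scene','s8')['color']
cv2.imwrite('pics/m8.png',np.hstack([a[100:400,130:430],cv2.resize(b[180:330,80:330],None,fx=2,fy=2)])[:,:,::-1])"
```

```text
0.033263827209836366 3.8267805241048336
```

View pics/m8.png

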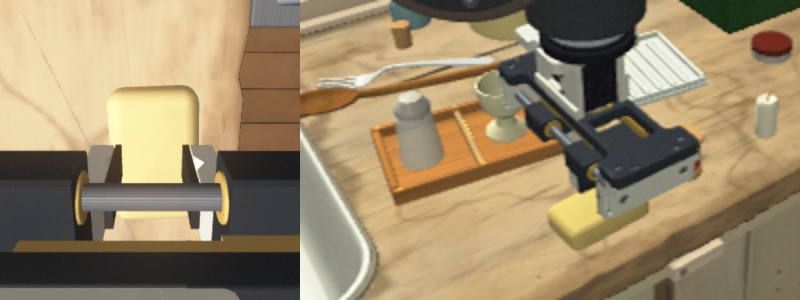

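The picture shows the soap between the fingers, but the opening of 33 mm is narrower than the soap looks. The grip may have slipped off or may still be closing, so I'll wait a few rows.

```bash
python3 -m jog '[[-1,[0,0,0],0],[-1,[0,0,0],0]]'; python3 - <<'E'
from h import *
print(status.get_state()['ee_rot'])
f=load('w8')
for z in (.005,.024):
  for dx in (-.0166,.0166): print(z,dx,np.round(proj(f,(.4426+dx,.2198,z)),1))
for x in (-.026,.026):
  for y in (-.041,.041): print('soap top corner',np.round(proj(f,(.4415+x,.219+y,.026)),1))
c=cv2.inRange(cv2.cvtColor(f['color'],cv2.COLOR_RGB2HSV),(20,60,90),(35,255,255)); 
for v in (195,210,225,240,255,315): u=np.where(c[v,200:370])[0]; print(v,u.min()+200 if len(u) else None,u.max()+200 if len(u) else None)
E
```

```text
t: 15.1
eef_pos: [0.4442, 0.2211, 0.0198]
ee_rot: [-3.137, 0.003, -1.569]
force: [5.8, -1.0, 8.4]
width: 0.0053
gripper_force: 3.7
[-3.13686379  0.00325514 -1.5692594 ]
0.005 -0.0166 [306.4 246.1]
0.005 0.0166 [253.6 246. ]
0.024 -0.0166 [308.8 259.8]
0.024 0.0166 [250.7 259.6]
soap top corner [331.4 189.4]
soap top corner [324.7 321.8]
soap top corner [232.4 189.2]
soap top corner [238.4 321.6]
195 200 335
210 204 331
225 200 331
240 239 325
255 252 311
315 206 357
```

```bash
python3 - <<'E'
from h import *
a=grab('wrist','w9')['color'];b=grab('scene','s9')['color'];t=grab('top','t9')['color'];b6=load('s6')['color']
p=lambda i,w,h:cv2.resize(i,(w,h),interpolation=cv2.INTER_CUBIC)
cv2.imwrite('pics/m9.png',np.vstack([np.hstack([p(a[150:350,180:380],300,300),p(b[230:330,180:300],360,300)]),np.hstack([p(t[230:270,150:270],330,300),p(b6[270:350,120:220],330,300)])[:,:660]])[:,:,::-1])
f=load('s6')
for x in (-.016,-.037):
  for y in (-.0095,.0095):
    for z in (.026,.046): print('s6',x,y,z,np.round((proj(f,(.4345+x,.340+y,z))-[120,270])*[3.3,3.75]+[330,300]))
E
```

```text
s6 -0.016 -0.0095 0.026 [522. 476.]
s6 -0.016 -0.0095 0.046 [518. 442.]
s6 -0.016 0.0095 0.026 [486. 497.]
s6 -0.016 0.0095 0.046 [480. 463.]
s6 -0.037 -0.0095 0.026 [542. 507.]
s6 -0.037 -0.0095 0.046 [538. 473.]
s6 -0.037 0.0095 0.026 [505. 528.]
s6 -0.037 0.0095 0.046 [500. 494.]
```

View pics/m9.png

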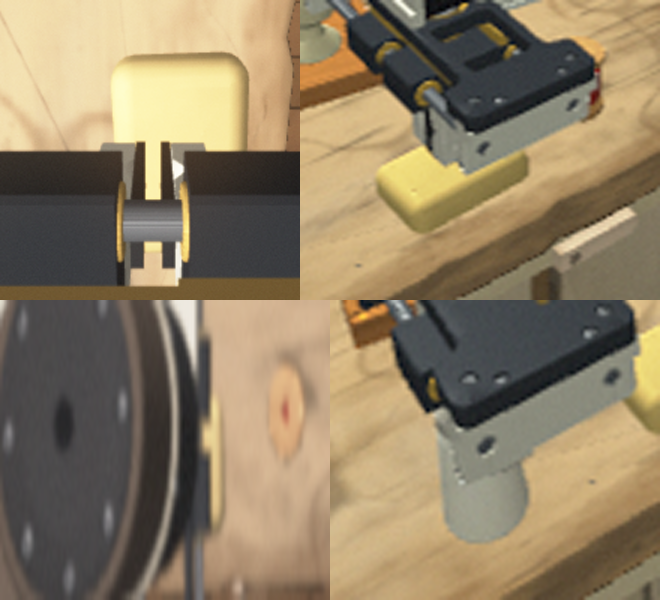

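The fingertips lie on top of the soap. The tips therefore stand about 20 mm higher than eef z minus tip_reach suggests, which also explains why the salt was gripped at its cap. The soap is now about 9 mm towards -x of the jaw centre. I'll rise, open, shift and descend lower in small guarded steps.

```bash
python3 -m jog '[[-1,[0,0,-15],0],[1,[0,0,-20],0],[1,[0,8,-20],0],[1,[0,8,-20],0],[1,[0,8,-20],0],[1,[0,8,-20],0],[1,[0,8,-20],0],[1,[0,8,-5],0],[1,[0,8,5],0],[1,[0,8,8],0],[1,[0,8,8],0]]' 25; python3 -m jog '[[1,[0,0,4],0],[1,[0,0,7],0],[1,[0,0,7],0]]'
```

```text
t: 16.62
eef_pos: [0.4335, 0.2191, 0.01]
ee_rot: [3.141, -0.0, -1.571]
force: [-0.3, -0.3, 0.5]
width: 0.087
gripper_force: 0.0
t: 17.0
eef_pos: [0.4334, 0.2191, 0.003]
ee_rot: [3.141, -0.0, -1.571]
force: [-0.2, 0.9, -0.8]
width: 0.0876
gripper_force: 0.0
```

No contact at eef z = 3 mm confirms the offset, so I'll close here.

```bash
python3 -m jog '[[-1,[0,0,0],0],[-1,[0,0,0],0],[-1,[0,0,0],0],[-1,[0,0,0],0],[-1,[0,0,0],0],[-1,[0,0,0],0],[-1,[0,0,0],0]]' 25
```

```text
t: 17.88
eef_pos: [0.4336, 0.2192, 0.0032]
ee_rot: [-3.142, 0.0, -1.571]
force: [-0.5, 0.2, 1.2]
width: 0.0512
gripper_force: 24.9
```

```bash
python3 -m jog '[[-1,[0,0,-40],0],[-1,[0,0,-90],0],[-1,[0,0,-120],0],[-1,[25,-31,-120],0],[-1,[50,-63,-120],0],[-1,[80,-100,-120],0.05],[-1,[110,-138,-120],0.12],[-1,[140,-175,-120],0.12],[-1,[150,-188,-120],0.12],[-1,[150,-188,-120],0.12],[-1,[150,-188,-85],0.12],[-1,[150,-188,-50],0.12],[-1,[150,-188,-25],0.12],[-1,[150,-188,-14],0.12],[-1,[150,-188,-10],0.12],[-1,[150,-188,-10],0.12]]'
```

```text
t: 19.88
eef_pos: [0.6218, 0.0697, 0.0139]
ee_rot: [-3.141, 0.0, -1.69]
force: [-0.1, -0.3, -1.6]
width: 0.0514
gripper_force: 24.9
```

```bash
python3 -m jog '[[-1,[0,0,2],0],[0.65,[0,0,2],0],[0.65,[0,0,2],0],[0.65,[0,0,2],0],[0.65,[0,0,-20],0],[0.65,[0,0,-60],0],[1,[0,0,-110],-0.12],[1,[0,0,-110],-0.12]]'; python3 -m jog '[[1,[-20,50,0],0],[1,[-35,100,0],0],[1,[-44,150,0],0],[1,[-44,170,0],0],[1,[-44,170,40],0],[1,[-44,170,80],0],[1,[-44,170,105],0],[1,[-44,170,114],0],[1,[-44,170,114],0],[-1,[-44,170,114],0],[-1,[-44,170,114],0],[-1,[-44,170,114],0],[-1,[-44,170,114],0],[-1,[-44,170,114],0],[-1,[-44,170,114],0],[-1,[-44,170,114],0],[-1,[-44,170,114],0]]' 10; python3 -c "
from h import *
grab('top','t10');grab('scene','s10')"
```

```text
t: 20.88
eef_pos: [0.6243, 0.07, 0.128]
ee_rot: [-3.134, 0.002, -1.569]
force: [1.2, -0.5, -0.1]
width: 0.0849
gripper_force: 0.0
t: 23.0
eef_pos: [0.4515, 0.1132, 0.0092]
ee_rot: [3.142, -0.0, -1.571]
force: [-0.9, 0.1, 1.5]
width: 0.0333
gripper_force: 10.0
```

```bash
python3 -m jog '[[-1,[0,0,-40],0],[-1,[0,0,-90],0],[-1,[0,0,-115],0],[-1,[45,-5,-115],0],[-1,[100,-10,-115],0],[-1,[155,-15,-115],0],[-1,[210,-21,-115],0],[-1,[265,-27,-115],0],[-1,[320,-32,-115],0],[-1,[375,-38,-115],0],[-1,[416,-42,-115],0],[-1,[416,-42,-115],0],[-1,[416,-42,-80],0],[-1,[416,-42,-45],0],[-1,[416,-42,-22],0],[-1,[416,-42,-11],0],[-1,[416,-42,-6],0],[-1,[416,-42,-6],0]]'
```

```text
t: 25.35
eef_pos: [0.4939, -0.3027, 0.0156]
ee_rot: [-3.141, -0.0, -1.57]
force: [0.2, 0.8, -1.0]
width: 0.0332
gripper_force: 10.0
```

```bash
python3 -m jog '[[-1,[0,0,1],0],[0.2,[0,0,1],0],[0.2,[0,0,1],0],[0.2,[0,0,1],0],[0.2,[0,0,-25],0],[0.2,[0,0,-65],0],[1,[0,0,-115],0],[1,[-60,10,-115],0],[1,[-120,20,-115],0],[1,[-180,29,-115],0],[1,[-240,38,-115],0],[1,[-290,44,-115],0],[1,[-313,44,-115],0],[1,[-313,44,-115],0],[1,[-313,44,-115],0]]'; python3 -c "
from h import *
f=grab('wrist','w11'); cv2.imwrite('pics/m11.png',np.vstack([f['color'][:300],grab('top','t11')['color'][140:290]])[:,:,::-1])
print(proj(f,(.45,.0100,.045)))"
```

```text
t: 27.22
eef_pos: [0.4494, 0.0099, 0.1302]
ee_rot: [3.141, 0.0, -1.571]
force: [0.2, -0.8, 0.6]
width: 0.0879
gripper_force: 0.0
[279.67427426 211.91553612]
```

View pics/m11.png

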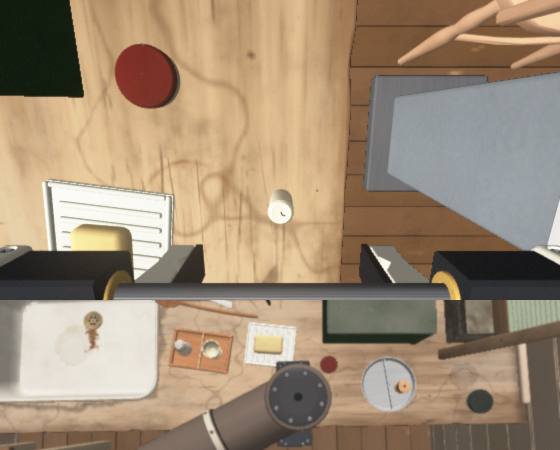

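The candle top is at (281,213), where predicted. The soap lies in its dish at (268,344), the reel is in the right half of the round dish at (403,387), and the salt and egg cup are in their bays. Now for the candle.

```bash
python3 -m jog '[[1,[0,0,40],0],[1,[0,0,80],0],[1,[0,0,108],0],[1,[0,0,118],0],[1,[0,0,118],0],[-1,[0,0,118],0],[-1,[0,0,118],0],[-1,[0,0,118],0],[-1,[0,0,118],0],[-1,[0,0,118],0],[-1,[0,0,118],0],[-1,[0,0,118],0],[-1,[0,0,118],0],[-1,[0,0,118],0]]' 8
```

```text
t: 29.08
eef_pos: [0.4495, 0.0102, 0.0121]
ee_rot: [3.141, -0.0, -1.571]
force: [-0.1, 0.2, -0.3]
width: 0.0226
gripper_force: 8.0
```

```bash
python3 -m jog '[[-1,[0,0,-40],0],[-1,[0,0,-90],0],[-1,[0,0,-115],0],[-1,[45,-8,-115],0],[-1,[100,-16,-115],0],[-1,[155,-26,-115],0],[-1,[205,-34,-115],0],[-1,[238,-40,-115],0],[-1,[238,-40,-115],0],[-1,[238,-40,-80],0],[-1,[238,-40,-45],0],[-1,[238,-40,-22],0],[-1,[238,-40,-11],0],[-1,[238,-40,-6],0],[-1,[238,-40,-6],0]]'; python3 -m jog '[[-1,[0,0,1],0],[0,[0,0,1],0],[0,[0,0,1],0],[0,[0,0,1],0],[0,[0,0,-25],0],[0,[0,0,-65],0],[1,[0,0,-115],0],[1,[0,0,-165],0],[1,[-60,10,-195],0],[1,[-120,20,-195],0],[1,[-160,30,-195],0],[1,[-160,30,-195],0],[1,[-160,30,-195],0]]'; python3 -c "
from h import *
a=grab('wrist','w12')['color'];b=grab('scene','s12')['color'];t=grab('top','t12')['color']
cv2.imwrite('pics/m12.png',np.vstack([np.hstack([b[130:330,100:440],a[:200,100:400]]),cv2.resize(t[150:260,150:430],None,fx=2.286,fy=2.286)])[:,:,::-1])"
```

```text
t: 30.95
eef_pos: [0.4899, -0.2277, 0.0186]
ee_rot: [-3.141, -0.0, -1.57]
force: [0.7, 0.2, -0.6]
width: 0.0223
gripper_force: 8.0
t: 32.58
eef_pos: [0.4596, -0.0678, 0.2134]
ee_rot: [-3.141, -0.0, -1.57]
force: [-0.2, -0.4, 0.1]
width: 0.0876
gripper_force: 0.0
```

View pics/m12.png

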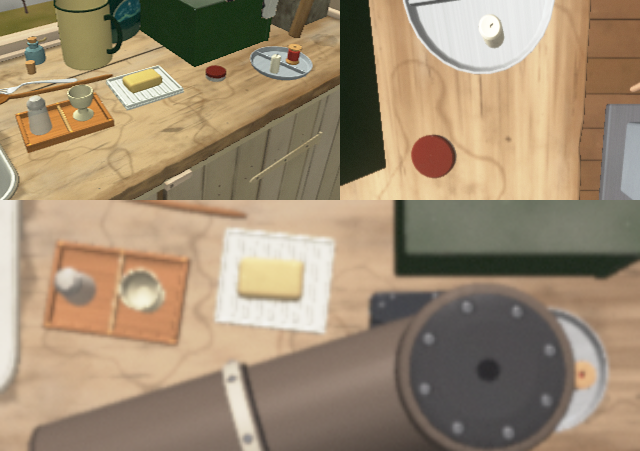

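All five things stand upright in their places: salt (38,115), egg cup (80,102), soap (142,78), candle (275,63) and reel (294,54). The tin has not moved.

```bash
python3 -c "
from station import order
print(order.job_done())"
```

```text
the job is handed in; nothing more can be done
None
```

I handed the job in at about 33 s of the 128 s. In the last pictures all five things stand released in their places and the red-lidded tin is where it was, but the hand-in call did not report a verdict.

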